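Take the filter out of the hair-dust collector

ROBOT

A 6-joint arm with a two-finger parallel gripper is mounted at the origin on a cart in front of the work surface, level with it; the furniture and walls round the work are solid. World frame = base frame: x ahead of the robot, y to its left, z up, the work surface at z = 0. Lengths are in mm, angles in rad, forces in N, time in s.
With the tool pointing down it reaches from about 300 to 775 mm from the base axis. Payload 14.6 kg.
Tool frame: the origin (TCP) lies at the very end of the fingers, on their centre line; the grasp point (between the pads) lies 19 mm behind it; z points along the fingers, y is the line along which they close (so a half turn about z gives the same grasp; the last joint's range is limited). The gripper opens to 94 mm and grips with 3 to 60 N. Pads are 16 mm wide; open, the fingers measure 119 mm over their backs; the gripper's body (75 mm by 177 mm) begins 78 mm behind the grasp point.
Start: joints at [1.186, 0.3, 1.521, -0, 1.321, -0.067], TCP at [171.86, 522.449, 205.446] pointing down, gripper open.
Joint ranges: [-3.03, 3.03], [-0.79, 2.21], [0.23, 2.52], [-1.04, 4.18], [0, 3.07], [-2.55, 2.55]. Speed limits (rad/s): [2.22, 2.22, 2.57, 3.14, 3.14, 3.14].

INTERFACE

Orientations are given as [roll, pitch, yaw] about the fixed x, y, z axes, in that order (R = Rz(yaw) Ry(pitch) Rx(roll)).
In Python, from cell import read_state, viewer, manip, models gives the robot as it stands.
- The arm moves only by the tool carry_out, never from a script. Its argument "deltas" is a list of rows, each an object with "dp": the shift along the tool's x, y, z in mm, a list of three; "roll": the turn about the tool's z in degrees; "gripper": the opening, from -1 (shut) to 1 (fully open), so that 0 is half open. In form: [{"dp": [tx, ty, tz], "roll": roll, "gripper": gripper}, ...]. A call has 1 to 12 rows; each row is the pose to reach, as a shift and turn from the pose commanded when the call began, along the tool's axes at that moment; what a row does not reach only later rows make up. A row lasts 1/12 s, in which the tool goes at most 41.7 mm and 7.16 degrees, less where a joint would pass 70% of its speed; a pose out of reach is approached as far as the arm can. A call with a gripper value outside its range is refused whole. The fingers move at their own pace and stop on an object; "newtons" is the grip in N (left out, the last holds). Time passes only in rows, so rows that repeat a pose let the fingers close. It gives the time, the measured TCP pose, the force, the opening and the grip force at its end, in the units of the state.
- read_state(): the state, without advancing time (a new reading comes with each control period).
- viewer.camera(name): name is "side" or "top"; returns the picture (400x640x3 uint8, red, green, blue); there is no depth.
- viewer.camera_params(name): a dict with "fovy" (degrees; the focal length in pixels is half the picture's height over the tangent of half this angle, whatever the lens; pixels are square), "cx", "cy" (the principal point, pixels), "k1" (the pictures are not rectified: a ray, as slopes to the right and down, at radius r is drawn at 1 + k1 r^2 times it, then the intrinsics apply), "eye" and "attitude" of the camera in the world. Camera axes: x right, y up, looking along -z (the intrinsics and any distortion apply to the point x, -y, -z); pixel columns grow to the right and rows downward; lengths in mm; the calibration is good to about 2 mm. A picture is of the moment at which its call begins. camera_params takes no time and is no camera call.
- manip.sign_off(): hands the job in; it is judged then, once.
Trained networks look in the newest picture that a camera, given by its name, has taken for a name from the list of things; names that differ only in an ending like _2 or _b are one class to them, and where a whole thing is asked for, a point or a joint stands for the part that bears it (a point fixed in the world has none). Each returns a list of dicts, best first, with "p" (0 to 1); they miss things now and then, are a little off and sometimes report something else, mostly with a low value. They report only what shows in the picture. A call takes as long as a camera call. They do not tell look-alikes from the thing itself.
- models.cut_out(camera, label): "region" (400x640 bool, what is visible of it) and "box" ([left, top, right, bottom] in pixels, round what is visible of it).
The state is a dict: "clock": time; "joints": joint angles; "qd": joint speeds; "effort": joint torques, N m; "eef_pos": TCP position; "eef_rot": TCP orientation; "wrist_force": force on the tool from outside, world axes, zero at the start; "moment": the same for the moment, N m; "finger_gap": finger opening in mm; "finger_force": force on a finger pad.
Only numpy, scipy, OpenCV 4.12 (cv2) and the standard library are available. Lean on these libraries where they do the work, as an engineer would, in place of code of your own. Each camera call takes 0.05 s, during which the arm holds its last target. There are 200 camera calls.

TASK

Two small grey boxes stand on the barber's desk, each with a panel held in its top by a steel swing tab. On the one whose panel is the pleated filter, turn the swing tab right aside, clear of the panel; then lift the filter straight out by its grip and lay it flat, grip up, on the floor of the empty red tray for cleaning. Set it down without dropping it, and leave the plain cover in the other box where it is.

Things in the scene. Friction and masses are not known exactly. Their poses are not given: they have to be found in the camera images.
- tab (a joint): Swing tab of the filter's box: angle in rad about an upright pivot; 0 = pointing at the middle of the filter, positive = counter-clockwise from above. Turns either way to stops at +1.75 and -1.75, with light friction (1 to 2 N at the wing), and stays where it is left. Starts within 0.35 of 0 and holds the filter down; the filter is free beyond 1.15 either way.
- tab_wing (a point): Centre of that tab's thumb wing, an upright steel fin 24 long, 8 thick, 19 mm high on the flat tab (10 wide, 4 mm thick, its top 5.5 mm above the box's top). Push it sideways or grip it. The point is 14 mm above the box's top, 20 mm from the pivot; x points from pivot to tip (33 mm from the pivot), z up. The pivot is at the robot's end of the box, 68 mm from the filter's centre.
- filter_grip (a point): Pleated filter: grey frame 96 (x) by 66 (y) by 8 mm with pale paper pleats, 120 g, flush in the top of a fixed grey box 150x100x50 mm with a black hose spigot at its far end; seat 8 mm deep, 1.5 mm play. The point: centre of its grip, an upright fin 30 long (x), 10 thick (y), 30 mm high in the middle; 23 mm above its underside. z up, x from the tab's pivot to the far end.
- cover_grip (a point): The other box's panel, to be left in place: same frame, same grip and same kind of swing tab, but a smooth closed grey plate without pleats; its box has a black switch at the robot's end and no spigot. This point is the centre of its grip, placed as on the filter.
- tray: The empty, open red plastic tray in the middle of the desk, fixed on four 10 mm rubber feet: 140 (its x) by 114 (its y) by 28 mm outside; inside 128 by 102 mm. Origin at the centre of its underside, on the feet, 10 mm above the desk, z up; its inner floor is 3 mm and its rim 28 mm above the origin. (Another red tray, with a black dome in it, stands at the back left: not that one.)
Not all that is in view belongs to the job. What is shaped like the part that bears filter_grip but green is not meant.

How it is judged (in metres and radians):
On the way, in this order (a step that is already met when the one before it is completed fails the run):
1. the swing tab is turned aside, clear of the filter (beyond 1.1 rad either way), with the filter still in its seat ((value of joint tab above 1.1 rad or value of joint tab below -1.1 rad) and distance of filter_grip from where it was at the start of the episode below 0.008 m), for 0.1 s.
2. the filter is lifted out of its seat (12 mm or more above where it lay) (height (world z) of filter_grip above 0.077 m), for 0.1 s.
At the end, for the whole second after the job is handed in: The filter lies at rest on the floor of the tray, grip up, level within 10 degrees, its centre within 35 mm of the tray's centre along each of the tray's sides; the plain cover is within 15 mm of where it was (x of filter_grip in the frame of tray between -0.035 and 0.035 m and y of filter_grip in the frame of tray between -0.035 and 0.035 m and z of filter_grip in the frame of tray below 0.036 m and angle between filter_grip's own z axis and vertical below 0.17 rad and linear speed of filter below 0.02 m/s and distance of cover_grip from where it was at the start of the episode below 0.015 m); the robot touches nothing.
It fails at once if the filter is dropped (falls free by more than about 4 cm) (contact force between filter and the fingers below 0.05 N and linear speed of filter above 0.9 m/s).
It fails at once if the plain cover of the other box is pulled out (moved by more than 15 mm) (distance of cover_grip from where it was at the start of the episode above 0.015 m).
It also fails if it takes over 45 s, if anything falls off the work surface, if the arm or the gripper's body presses on something with over 40 N, if the wrist force passes 120 N, or if a joint passes its speed limit or range.

## Working session

There is one attempt and no reset: what is moved stays moved. The work goes in short steps, Python scripts to look and compute and a tool call to move; the robot and the scene stay as the last step left them, time stands still between calls to the robot, and variables do not carry over. Pictures are saved under pics/ and viewed, at most 10 in all, crops included, and the job is handed in when it is done.

Besides the shell and the picture viewer there is one more tool, called after "Call:" in YAML: its name, and indented under it one key for each argument. carry_out: Moves the arm, as the interface text tells. Its arguments: {"type":"object","properties":{"deltas":{"type":"array"},"newtons":{"type":"number"}},"required":["deltas"]}

```bash
ls; mkdir -p pics; cat > h.py <<'E'
import numpy as np, cv2
from cell import read_state, viewer, manip, models
from scipy.spatial.transform import Rotation as R
def cam(n):
    p=viewer.camera_params(n); f=200/np.tan(np.radians(p['fovy'])/2)
    return p,f
def rot(p):
    a=np.array(p['attitude'],float)
    return a if a.shape==(3,3) else (R.from_euler('xyz',a).as_matrix() if a.size==3 else None)
def onplane(n,u,v,z):
    p,f=cam(n); d=np.array([(u-p['cx'])/f,(v-p['cy'])/f]); s=d.copy()
    for _ in range(20): s=d/(1+p['k1']*(s@s))
    r=rot(p)@np.array([s[0],-s[1],-1]); e=np.array(p['eye'],float)
    return e+r*(z-e[2])/r[2]
def proj(n,P):
    p,f=cam(n); c=rot(p).T@(np.array(P,float)-np.array(p['eye'],float)); s=np.array([c[0],-c[1]])/-c[2]
    s=s*(1+p['k1']*(s@s)); return s*f+[p['cx'],p['cy']]
E
python3 - <<'E'
from h import *
for n in('top','side'):
    im=viewer.camera(n); cv2.imwrite(f'pics/{n}0.png',im[:,:,::-1]); print(n,viewer.camera_params(n))
    for l in('tab','filter_grip','cover_grip','tray'):
        for d in models.cut_out(n,l):
            ys,xs=np.nonzero(d['region']); print(n,l,round(d['p'],2),np.round(d['box']),xs.mean().round(1),ys.mean().round(1),len(xs))
print(read_state())
E
```

```text
pics
top {'fovy': 50.12252292205272, 'cx': 317.37235496454645, 'cy': 195.1844508467641, 'k1': -0.11379284227674727, 'eye': array([ 406.24232776,   88.2640251 , 1098.52600561]), 'attitude': array([ 0.1093766 ,  0.00288819, -1.56209738])}
top tab 0.41 [246. 208. 255. 223.] 251.4 214.0 67
top filter_grip 0.77 [239. 172. 276. 216.] 258.0 193.7 1055
top filter_grip 0.64 [401. 180. 430. 220.] 414.2 197.0 976
top filter_grip 0.62 [186. 130. 223. 166.] 203.2 147.8 940
top cover_grip 0.64 [399. 178. 428. 215.] 413.7 197.6 943
top tray 0.93 [317. 165. 371. 230.] 341.8 197.6 2502
side {'fovy': 52.53719024371246, 'cx': 318.14408312283814, 'cy': 194.43090417592654, 'k1': -0.06212198915983583, 'eye': array([ 212.21053312, -539.09049875,  563.55040152]), 'attitude': array([ 0.98262576,  0.00397773, -0.45468451])}
side tab 0.62 [264. 171. 279. 184.] 273.2 177.7 90
side filter_grip 0.95 [297. 145. 334. 166.] 314.4 157.0 475
side filter_grip 0.62 [276. 167. 316. 190.] 294.7 178.8 626
side cover_grip 0.59 [348. 274. 416. 306.] 382.1 287.9 1432
side tray 0.95 [292. 213. 373. 265.] 332.5 237.9 3008
{'clock': 0.5, 'joints': array([ 1.18641742e+00,  2.99965507e-01,  1.52104839e+00, -2.03681986e-05,
        1.32070635e+00, -6.66253422e-02]), 'qd': array([-9.97785436e-05, -1.78389145e-03, -4.32301546e-04,  6.45532320e-04,
       -6.48559420e-04,  8.23498980e-04]), 'effort': array([-1.50726242e-03, -5.31358552e+01, -3.52729118e+01,  7.07540126e-02,
        2.14383745e-02, -2.32216559e-05]), 'eef_pos': array([171.84697953, 522.42901402, 205.38914481]), 'eef_rot': array([-3.14146403e+00,  1.11954972e-05,  2.82384414e+00]), 'wrist_force': array([ 0.00459797, -0.08393753,  0.40670164]), 'moment': array([0.04581201, 0.01527029, 0.02601868]), 'finger_force': 0.0, 'finger_gap': 93.73819590028849}
```

View pics/top0.png

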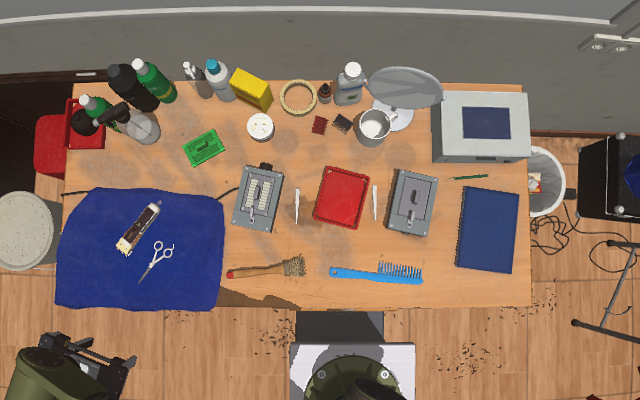

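```bash
python3 - <<'E'
import cv2,numpy as np
a=cv2.imread('pics/top0.png');b=cv2.imread('pics/side0.png')
A=cv2.resize(a[160:240,220:320],(600,480),interpolation=cv2.INTER_CUBIC)
cv2.imwrite('pics/crop_f.png',A)
from h import *
# long-axis estimates from networks: centre points at height ~60 (panel top z=50)
viewer.camera('top')
for u,v in((258,193.7),(203.2,147.8),(414,197),(251.4,214)): print(onplane('top',u,v,55).round(1))
print(onplane('top',341.8,197.6,30).round(1))
viewer.camera('side')
for u,v in((294.7,178.8),(314.4,157),(382,288),(273,177.7)): print(onplane('side',u,v,58).round(1))
E
```

```text
[523.3 238.5  55. ]
[638.1 380.   55. ]
[ 518.3 -146.1   55. ]
[473.1 253.6  55. ]
[518.  31.  30.]
[522.7 228.2  58. ]
[612.  305.5  58. ]
[ 515.1 -158.5   58. ]
[478.  256.1  58. ]
```

View pics/side0.png

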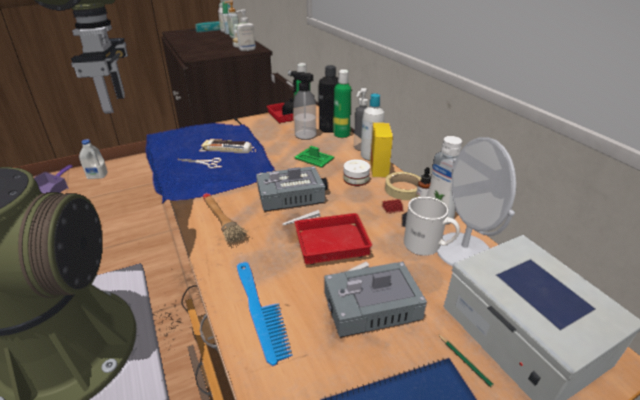

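View pics/crop_f.png

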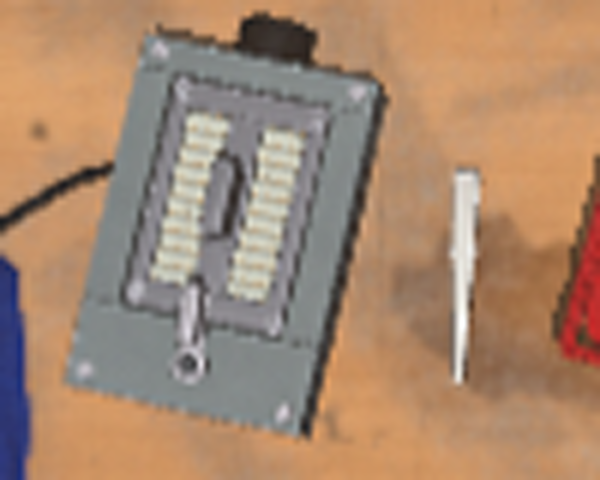

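The top view shows three similar panels:
- **(258,195):** pale pleats and a black spigot at the far end, so this is the filter's box. The crop confirms it.
- **(413,200):** smooth plate with a switch at the robot's end. This is the cover, to be left alone.
- **(203,147):** green look-alike, not meant.

The empty red tray is at (342,197). In the crop, the filter's tab pivot is at about (187,363) and its tip at about (193,280).

```bash
python3 - <<'E'
from h import *
viewer.camera('top')
c=lambda x,y:(220+(x+.5)/6-.5,160+(y+.5)/6-.5)
P=[onplane('top',*c(*q),50)[:2] for q in((178,75),(330,103),(280,338),(125,305))]
ctr=np.mean(P,0); ax=(P[0]+P[1]-P[2]-P[3])/2; la=np.linalg.norm(ax); wa=np.linalg.norm(P[0]+P[3]-P[1]-P[2])/2
print('frame',ctr.round(1),la,wa,'yaw',np.degrees(np.arctan2(ax[1],ax[0])))
P2=[onplane('top',*c(*q),50)[:2] for q in((148,35),(382,85),(303,436),(68,383))]
ctr2=np.mean(P2,0);a2=(P2[0]+P2[1]-P2[2]-P2[3])/2; print('box',ctr2.round(1),np.linalg.norm(a2),np.degrees(np.arctan2(a2[1],a2[0])))
pv=onplane('top',*c(187,363),55)[:2]; tip=onplane('top',*c(194,282),60)[:2]; d=tip-pv
print('pivot',pv.round(1),'expected',(ctr-68*ax/la).round(1),'tip',tip.round(1),np.degrees(np.arctan2(d[1],d[0])))
# tray by min area rect on the rim region
for d in models.cut_out('top','tray')[:1]:
    k,_=cv2.findContours(d['region'].astype(np.uint8),0,2); q=cv2.boxPoints(cv2.minAreaRect(max(k,key=len)))
    W=np.array([onplane('top',*x,38)[:2] for x in q]); print('tray',W.mean(0).round(1),[np.linalg.norm(W[i]-W[i-1]).round(1) for i in range(4)],[np.degrees(np.arctan2(*(W[i]-W[i-1])[::-1])).round(1) for i in range(4)])
# side check: project estimates
s=viewer.camera('side'); t=s.copy(); a=ax/la; n=np.array([-a[1],a[0]])
for z,pts in((50,[ctr+i*48*a+j*33*n for i in(-1,1) for j in(-1,1)]),(73,[ctr]),(55,[ctr-68*a])):
    for p in pts:
        u=proj('side',[*p,z]); t[int(round(u[1])),int(round(u[0]))]=[255,0,0]
cv2.imwrite('pics/crop_s.png',cv2.resize(t[150:230,240:345],(735,560),interpolation=cv2.INTER_NEAREST)[:,:,::-1])
E
```

```text
frame [523.8 240.2] 98.51460707062198 65.05857680827515 yaw -11.134337518417421
box [511.9 241.2] 148.0025678447839 -11.487186680089513
pivot [458.1 254.8] expected [457.1 253.3] tip [490.9 251.9] -4.998477420855395
tray [516.9  30.4] [np.float64(118.8), np.float64(142.0), np.float64(120.5), np.float64(141.8)] [np.float64(75.6), np.float64(-14.3), np.float64(-104.5), np.float64(165.1)]
```

View pics/crop_s.png

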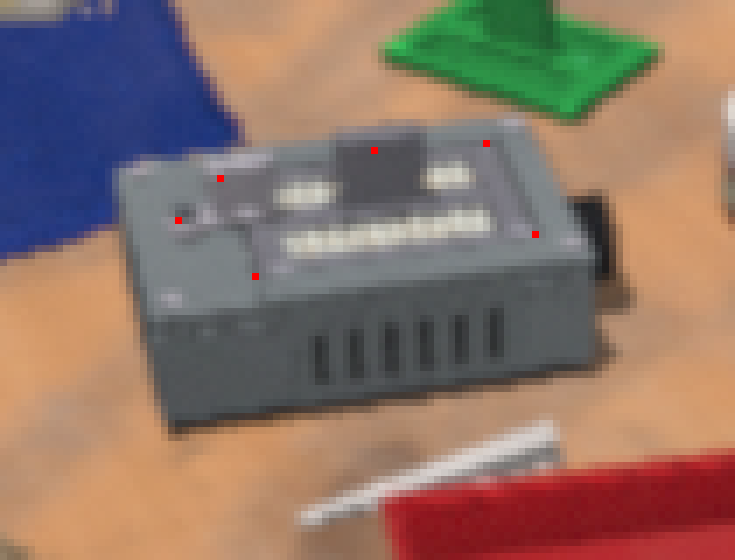

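The projected corners match the side view. The filter's centre is at about (523.5, 240) with yaw -11.2°, the pivot is at (457.5, 254), and the tab points about 6° left of the box axis. I'll straddle the wing with the fingers and turn it clockwise.

Call:
carry_out:
  deltas:
    - {"dp":[-375,-161,0],"roll":-13,"gripper":-0.45}
    - {"dp":[-375,-161,0],"roll":-13,"gripper":-0.45}
    - {"dp":[-375,-161,0],"roll":-13,"gripper":-0.45}
    - {"dp":[-375,-161,0],"roll":-13,"gripper":-0.45}
    - {"dp":[-375,-161,0],"roll":-13,"gripper":-0.45}
    - {"dp":[-375,-161,0],"roll":-13,"gripper":-0.45}
    - {"dp":[-375,-161,0],"roll":-13,"gripper":-0.45}
    - {"dp":[-375,-161,0],"roll":-13,"gripper":-0.45}
    - {"dp":[-375,-161,0],"roll":-13,"gripper":-0.45}
    - {"dp":[-375,-161,0],"roll":-13,"gripper":-0.45}
    - {"dp":[-375,-161,0],"roll":-13,"gripper":-0.45}
    - {"dp":[-375,-161,90],"roll":-13,"gripper":-0.45}
  newtons: 20

```text
clock: 1.75
eef_pos: [481.9, 252.1, 169.6]
eef_rot: [3.136, 0.01, 3.048]
wrist_force: [1.8, 1.2, 0.4]
finger_gap: 25.8
finger_force: 0.0
```

Call:
carry_out:
  deltas:
    - {"dp":[0,0,0],"roll":0,"gripper":-0.45}
    - {"dp":[0,0,0],"roll":0,"gripper":-0.45}

```text
clock: 1.92
eef_pos: [476.8, 252.1, 162.9]
eef_rot: [-3.14, -0.003, 3.051]
wrist_force: [0.5, -0.1, 0.7]
finger_gap: 26.0
finger_force: 0.0
```

```bash
python3 - <<'E'
from h import *
s=viewer.camera('side'); S=read_state(); print(S['eef_pos'].round(1),np.degrees(S['eef_rot']).round(1))
cv2.imwrite('pics/s1.png',cv2.resize(s[110:210,230:350],(720,600),interpolation=cv2.INTER_CUBIC)[:,:,::-1])
print(proj('side',[477.4,252.3,64]),proj('side',S['eef_pos']))
E
```

```text
[477.5 252.6 164.6] [-180.    -0.   174.8]
[273.15238341 176.34683919] [270.28017148 138.01452805]
```

View pics/s1.png

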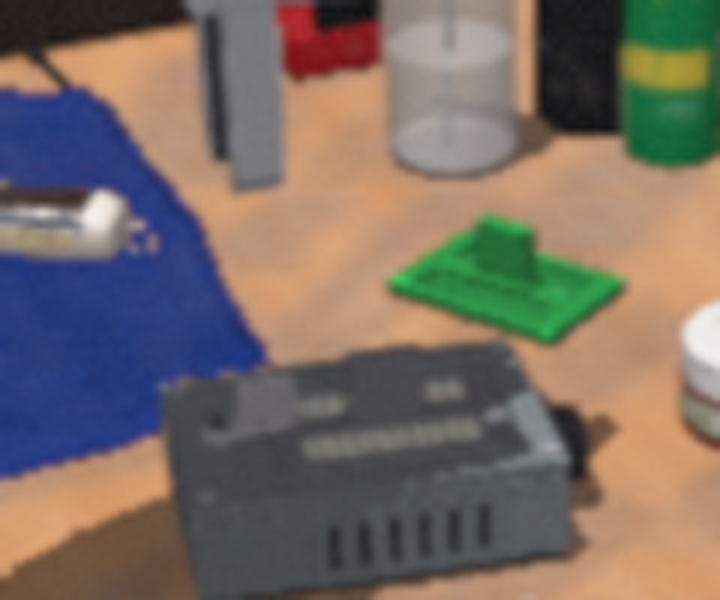

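The wing shows at about (274,177) in the side image, against a prediction of (273,176), so the position is good. The fingers are above it, and I'll go down.

Call:
carry_out:
  deltas:
    - {"dp":[0,0,35],"roll":0,"gripper":-0.45}
    - {"dp":[0,0,65],"roll":0,"gripper":-0.45}
    - {"dp":[0,0,85],"roll":0,"gripper":-0.45}
    - {"dp":[0,0,98],"roll":0,"gripper":-0.45}
    - {"dp":[0,0,103],"roll":0,"gripper":-0.45}
    - {"dp":[0,0,103],"roll":0,"gripper":-0.45}

```text
clock: 2.47
eef_pos: [477.9, 252.9, 61.4]
eef_rot: [3.141, 0.0, 3.051]
wrist_force: [0.7, 0.5, -0.3]
finger_gap: 26.1
finger_force: 0.0
```

```bash
python3 - <<'E'
from h import *
S=read_state(); print(S['eef_pos'].round(1),np.degrees(S['eef_rot']).round(1),S['wrist_force'].round(1))
# rigid rotation about pivot, tool at r=20 along wing, cw: rows in tool axes at start
yaw=S['eef_rot'][2]; x=np.array([np.cos(yaw),np.sin(yaw)]); y=np.array([np.sin(yaw),-np.cos(yaw)])
pv=np.array([457.5,254]); p0=S['eef_pos'][:2]; d=p0-pv
for t in range(7,99,7):
    c,s=np.cos(np.radians(-t)),np.sin(np.radians(-t)); q=pv+np.array([[c,-s],[s,c]])@d-p0
    print(t,(q@x).round(1),(q@y).round(1))
E
```

```text
[477.9 252.9  61.4] [180.    0.  174.8] [ 0.7  0.5 -0.3]
7 0.1 -2.5
14 0.4 -5.0
21 1.1 -7.4
28 2.1 -9.7
35 3.3 -11.8
42 4.8 -13.8
49 6.5 -15.6
56 8.4 -17.2
63 10.5 -18.6
70 12.8 -19.6
77 15.1 -20.4
84 17.6 -20.9
91 20.1 -21.1
98 22.5 -21.0
```

Call:
carry_out:
  deltas:
    - {"dp":[0.1,-2.5,0],"roll":7,"gripper":-0.66}
    - {"dp":[0.4,-5,0],"roll":14,"gripper":-0.66}
    - {"dp":[1.1,-7.4,0],"roll":21,"gripper":-0.66}
    - {"dp":[2.1,-9.7,0],"roll":28,"gripper":-0.66}
    - {"dp":[3.3,-11.8,0],"roll":35,"gripper":-0.66}
    - {"dp":[4.8,-13.8,0],"roll":42,"gripper":-0.66}
    - {"dp":[6.5,-15.6,0],"roll":49,"gripper":-0.66}
    - {"dp":[8.4,-17.2,0],"roll":56,"gripper":-0.66}
    - {"dp":[10.5,-18.6,0],"roll":63,"gripper":-0.66}
    - {"dp":[12.8,-19.6,0],"roll":70,"gripper":-0.66}
    - {"dp":[15.1,-20.4,0],"roll":77,"gripper":-0.66}
    - {"dp":[17.6,-20.9,0],"roll":84,"gripper":-0.66}

```text
clock: 3.47
eef_pos: [459.5, 233.7, 63.1]
eef_rot: [3.138, -0.001, 1.579]
wrist_force: [1.3, -0.1, 0.2]
finger_gap: 16.3
finger_force: 0.7
```

Call:
carry_out:
  deltas:
    - {"dp":[-0.3,-2.4,0],"roll":7,"gripper":-0.66}
    - {"dp":[-0.6,-4.9,0],"roll":14,"gripper":-0.66}
    - {"dp":[-0.6,-4.9,0],"roll":14,"gripper":-0.66}
    - {"dp":[-0.6,-4.9,0],"roll":14,"gripper":-0.66}

```text
clock: 3.8
eef_pos: [454.1, 232.9, 62.4]
eef_rot: [3.14, -0.001, 1.345]
wrist_force: [0.5, 0.4, 0.6]
finger_gap: 16.0
finger_force: 0.0
```

```bash
python3 - <<'E'
from h import *
S=read_state(); print(S['eef_pos'].round(1),np.degrees(S['eef_rot']).round(1),S['wrist_force'].round(1),S['joints'].round(2),S['finger_gap'])
E
```

```text
[454.1 232.9  62.4] [ 1.799e+02 -1.000e-01  7.700e+01] [0.5 0.4 0.6] [ 0.4   0.38  1.77 -0.    0.98  0.63] 15.971454891574824
```

Call:
carry_out:
  deltas:
    - {"dp":[0,0,-40],"roll":0,"gripper":-0.6}
    - {"dp":[0,0,-80],"roll":0,"gripper":-0.3}
    - {"dp":[23,66,-90],"roll":-10,"gripper":-0.1}
    - {"dp":[23,66,-90],"roll":-20,"gripper":-0.1}
    - {"dp":[23,66,-90],"roll":-30,"gripper":-0.1}
    - {"dp":[23,66,-90],"roll":-40,"gripper":-0.1}
    - {"dp":[23,66,-90],"roll":-50,"gripper":-0.1}
    - {"dp":[23,66,-90],"roll":-60,"gripper":-0.1}
    - {"dp":[23,66,-90],"roll":-70,"gripper":-0.1}
    - {"dp":[23,66,-90],"roll":-80,"gripper":-0.1}
    - {"dp":[23,66,-90],"roll":-92,"gripper":-0.1}
    - {"dp":[23,66,-90],"roll":-92,"gripper":-0.1}

```text
clock: 4.8
eef_pos: [523.2, 239.9, 151.7]
eef_rot: [3.141, 0.001, 2.602]
wrist_force: [0.1, 0.0, -0.6]
finger_gap: 42.1
finger_force: 0.0
```

Call:
carry_out:
  deltas:
    - {"dp":[0,0,0],"roll":0,"gripper":-0.1}
    - {"dp":[0,0,0],"roll":0,"gripper":-0.1}

```text
clock: 4.97
eef_pos: [523.2, 239.9, 151.4]
eef_rot: [3.141, 0.0, 2.589]
wrist_force: [-0.0, -0.7, -0.3]
finger_gap: 42.5
finger_force: 0.0
```

```bash
python3 - <<'E'
from h import *
s=viewer.camera('side'); S=read_state(); print(S['eef_pos'].round(1),np.degrees(S['eef_rot']).round(1))
cv2.imwrite('pics/s2.png',cv2.resize(s[110:210,230:350],(720,600),interpolation=cv2.INTER_CUBIC)[:,:,::-1])
q=lambda p:((proj('side',p)-[230,110])*6).round()
print('fin top',q([523.5,240,80]),'pivot',q([457.5,254,55]),'tip -80deg',q([457.5,221,58]))
E
```

```text
[523.1 239.8 151.3] [180.    0.  148.3]
fin top [376. 351.] pivot [212. 427.] tip -80deg [240. 461.]
```

View pics/s2.png

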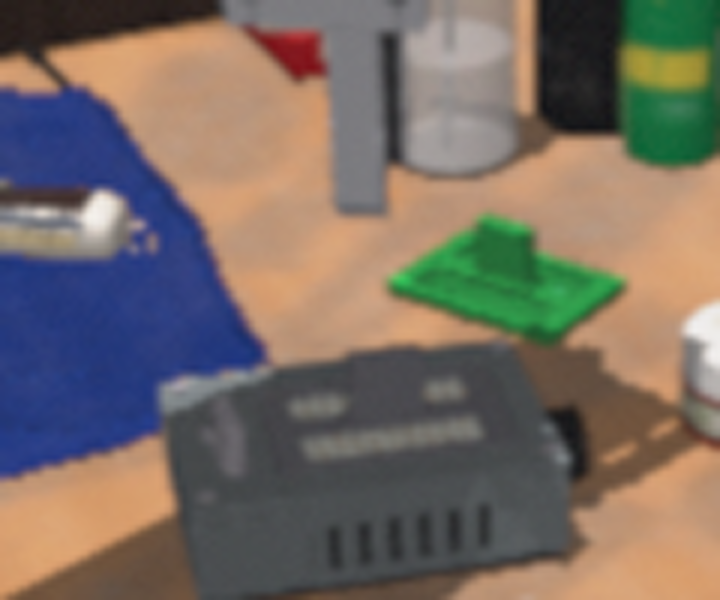

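The tab now lies across the box at about (230,440) in the crop, clear of the panel. I'll finish the yaw and go down on the grip.

Call:
carry_out:
  deltas:
    - {"dp":[0,0,15],"roll":-7,"gripper":-0.1}
    - {"dp":[0,0,30],"roll":-14,"gripper":-0.1}
    - {"dp":[0,0,45],"roll":-20.5,"gripper":-0.1}
    - {"dp":[0,0,65],"roll":-20.5,"gripper":-0.1}
    - {"dp":[0,0,82],"roll":-20.5,"gripper":-0.1}
    - {"dp":[0,0,92],"roll":-20.5,"gripper":-0.1}
    - {"dp":[0,0,97],"roll":-20.5,"gripper":-0.1}
    - {"dp":[0,0,97],"roll":-20.5,"gripper":-0.1}
    - {"dp":[0,0,97],"roll":-20.5,"gripper":-0.1}

```text
clock: 5.77
eef_pos: [523.3, 239.9, 54.5]
eef_rot: [3.141, 0.001, 2.947]
wrist_force: [-0.7, -1.1, -0.4]
finger_gap: 42.4
finger_force: 0.0
```

Call:
carry_out:
  deltas:
    - {"dp":[0,0,0],"roll":0,"gripper":-0.5}
    - {"dp":[0,0,0],"roll":0,"gripper":-0.7}
    - {"dp":[0,0,0],"roll":0,"gripper":-0.85}
    - {"dp":[0,0,0],"roll":0,"gripper":-1}
    - {"dp":[0,0,0],"roll":0,"gripper":-1}
    - {"dp":[0,0,0],"roll":0,"gripper":-1}
  newtons: 25

```text
clock: 6.27
eef_pos: [523.0, 239.8, 54.0]
eef_rot: [3.141, 0.0, 2.948]
wrist_force: [-0.5, -0.5, 1.6]
finger_gap: 10.0
finger_force: 25.0
```

Gripped, with a 10 mm gap and 25 N. I'll lift straight up.

Call:
carry_out:
  deltas:
    - {"dp":[0,0,-4],"roll":0,"gripper":-1}
    - {"dp":[0,0,-10],"roll":0,"gripper":-1}
    - {"dp":[0,0,-18],"roll":0,"gripper":-1}
    - {"dp":[0,0,-30],"roll":0,"gripper":-1}
    - {"dp":[0,0,-45],"roll":0,"gripper":-1}
    - {"dp":[0,0,-60],"roll":0,"gripper":-1}
    - {"dp":[0,0,-75],"roll":0,"gripper":-1}
    - {"dp":[0,0,-80],"roll":0,"gripper":-1}
    - {"dp":[0,0,-80],"roll":0,"gripper":-1}

```text
clock: 7.02
eef_pos: [523.6, 240.0, 135.8]
eef_rot: [3.14, 0.003, 2.948]
wrist_force: [0.3, 0.0, -0.7]
finger_gap: 9.6
finger_force: 25.0
```

```bash
python3 - <<'E'
from h import *
s=viewer.camera('side'); S=read_state(); print(S['eef_pos'].round(1),np.degrees(S['eef_rot']).round(1),S['finger_gap'],S['wrist_force'].round(1))
cv2.imwrite('pics/s3.png',cv2.resize(s[90:270,230:410],(600,600),interpolation=cv2.INTER_CUBIC)[:,:,::-1])
# move to tray
yaw=S['eef_rot'][2]; x=np.array([np.cos(yaw),np.sin(yaw)]); y=np.array([np.sin(yaw),-np.cos(yaw)])
d=np.array([517,30.5])-S['eef_pos'][:2]; print(d@x,d@y)
# second estimate of the tray, from side
for t in models.cut_out('side','tray')[:1]:
    k,_=cv2.findContours(t['region'].astype(np.uint8),0,2); h=cv2.approxPolyDP(cv2.convexHull(max(k,key=len)),4,True)[:,0]
    print([(q.tolist(),onplane('side',*q,38)[:2].round()) for q in h])
E
```

```text
[523.1 239.8 134.4] [1.800e+02 1.000e-01 1.689e+02] 9.664237058638221 [-0.6 -0.3 -1.4]
-34.2369169189203 -206.60790440858375
[([358, 215], array([599.,  59.])), ([371, 241], array([577., -28.])), ([368, 255], array([550., -60.])), ([304, 261], array([434., -21.])), ([297, 220], array([473., 101.]))]
```

View pics/s3.png

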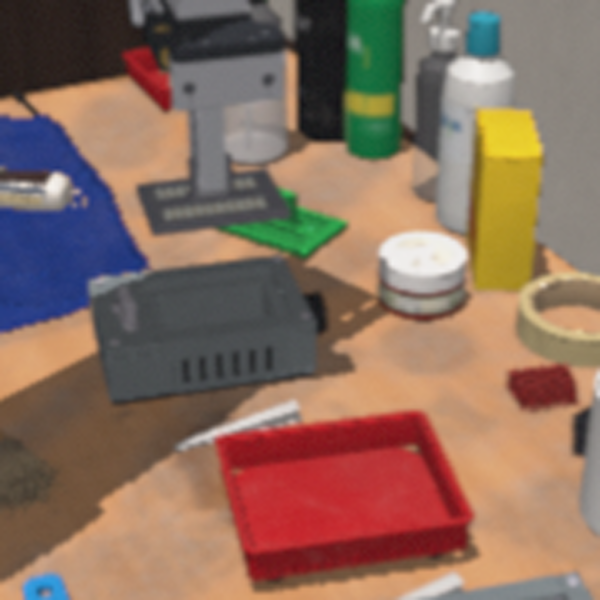

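The filter hangs level in the grip at about (213,198) in the crop. The empty tray is unobstructed, so I'll carry it over.

Call:
carry_out:
  deltas:
    - {"dp":[-3,-15,0],"roll":0,"gripper":-1}
    - {"dp":[-7,-40,0],"roll":1,"gripper":-1}
    - {"dp":[-12,-70,0],"roll":2,"gripper":-1}
    - {"dp":[-17,-102,0],"roll":3,"gripper":-1}
    - {"dp":[-22,-134,0],"roll":3,"gripper":-1}
    - {"dp":[-27,-164,0],"roll":3,"gripper":-1}
    - {"dp":[-31,-188,0],"roll":3,"gripper":-1}
    - {"dp":[-34,-201,0],"roll":3,"gripper":-1}
    - {"dp":[-34,-206,0],"roll":3,"gripper":-1}
    - {"dp":[-34,-206,30],"roll":3,"gripper":-1}
    - {"dp":[-34,-206,45],"roll":3,"gripper":-1}
    - {"dp":[-34,-206,45],"roll":3,"gripper":-1}

```text
clock: 8.12
eef_pos: [514.8, 31.5, 85.4]
eef_rot: [-3.14, -0.006, 2.896]
wrist_force: [0.4, -0.2, -1.5]
finger_gap: 9.7
finger_force: 25.0
```

```bash
python3 - <<'E'
from h import *
s=viewer.camera('side'); S=read_state(); print(S['eef_pos'].round(1),np.degrees(S['eef_rot']).round(1),S['finger_gap'],S['wrist_force'].round(1))
c=lambda x,y:(230+(x+.5)/3.333-.5,90+(y+.5)/3.333-.5)
W=np.array([onplane('side',*c(*q),38)[:2] for q in((218,438),(424,412),(470,517),(252,550))]);print(W.round(),W.mean(0))
cv2.imwrite('pics/s4.png',cv2.resize(s[150:290,270:410],(600,600),interpolation=cv2.INTER_CUBIC)[:,:,::-1])
E
```

```text
[515.7  31.6  87.3] [-180.    -0.2  165.9] 9.84456262247554 [ 0.6 -0.4 -1.2]
[[467. 100.]
 [600.  66.]
 [571. -37.]
 [443.  -6.]] [520.21045212  30.62334324]
```

View pics/s4.png

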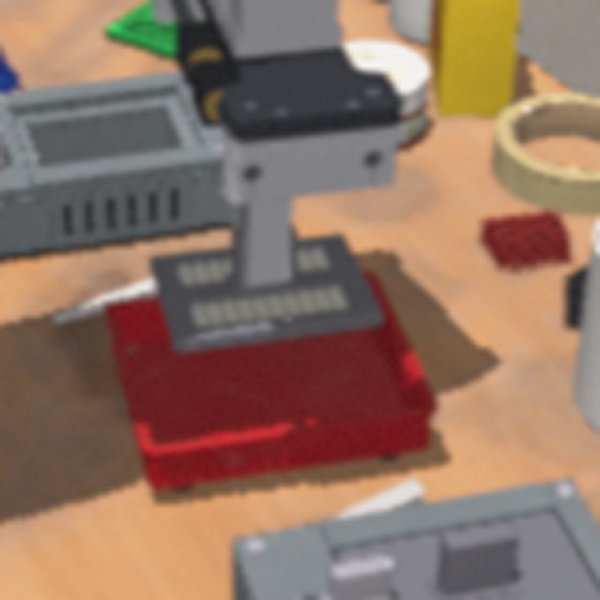

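Call:
carry_out:
  deltas:
    - {"dp":[-2,0,6],"roll":0,"gripper":-1}
    - {"dp":[-2,0,16],"roll":0,"gripper":-1}
    - {"dp":[-2,0,28],"roll":0,"gripper":-1}
    - {"dp":[-2,0,38],"roll":0,"gripper":-1}
    - {"dp":[-2,0,46],"roll":0,"gripper":-1}
    - {"dp":[-2,0,52],"roll":0,"gripper":-1}
    - {"dp":[-2,0,56],"roll":0,"gripper":-1}
    - {"dp":[-2,0,58],"roll":0,"gripper":-1}
    - {"dp":[-2,0,58],"roll":0,"gripper":-1}
    - {"dp":[-2,0,58],"roll":0,"gripper":-1}

```text
clock: 9.0
eef_pos: [518.9, 30.6, 31.1]
eef_rot: [3.141, 0.0, 2.896]
wrist_force: [-1.0, -0.1, -0.2]
finger_gap: 9.8
finger_force: 25.0
```

Call:
carry_out:
  deltas:
    - {"dp":[0,0,2],"roll":0,"gripper":-1}
    - {"dp":[0,0,4],"roll":0,"gripper":-1}
    - {"dp":[0,0,5],"roll":0,"gripper":-1}
    - {"dp":[0,0,6],"roll":0,"gripper":-1}
    - {"dp":[0,0,6],"roll":0,"gripper":-1}
    - {"dp":[0,0,6],"roll":0,"gripper":-1}

```text
clock: 9.5
eef_pos: [518.7, 30.6, 25.0]
eef_rot: [3.142, 0.0, 2.896]
wrist_force: [-2.0, 0.2, 3.0]
finger_gap: 9.6
finger_force: 25.0
```

The filter touches the floor with about 3–4 N. I'll release and retreat upward.

Call:
carry_out:
  deltas:
    - {"dp":[0,0,0],"roll":0,"gripper":-0.6}
    - {"dp":[0,0,0],"roll":0,"gripper":-0.4}
    - {"dp":[0,0,0],"roll":0,"gripper":-0.4}
    - {"dp":[0,0,0],"roll":0,"gripper":-0.4}
    - {"dp":[0,0,-5],"roll":0,"gripper":-0.4}
    - {"dp":[0,0,-20],"roll":0,"gripper":-0.4}
    - {"dp":[0,0,-45],"roll":0,"gripper":-0.4}
    - {"dp":[0,0,-80],"roll":0,"gripper":-0.4}
    - {"dp":[0,0,-115],"roll":0,"gripper":-0.4}
    - {"dp":[0,0,-140],"roll":0,"gripper":-0.4}
    - {"dp":[0,0,-150],"roll":0,"gripper":-0.4}
    - {"dp":[0,0,-150],"roll":0,"gripper":-0.4}

```text
clock: 10.5
eef_pos: [519.5, 30.6, 177.1]
eef_rot: [3.141, 0.004, 2.896]
wrist_force: [0.3, -0.2, 0.0]
finger_gap: 28.1
finger_force: 0.0
```

```bash
python3 - <<'E'
from h import *
s=viewer.camera('side'); S=read_state(); print(S['clock'],S['eef_pos'].round(1),S['finger_gap'],S['wrist_force'].round(1))
cv2.imwrite('pics/s5.png',cv2.resize(s[150:290,270:410],(600,600),interpolation=cv2.INTER_CUBIC)[:,:,::-1])
E
```

```text
10.55 [518.7  30.6 175. ] 28.3285838718143 [ 0.2  0.5 -1.3]
```

View pics/s5.png

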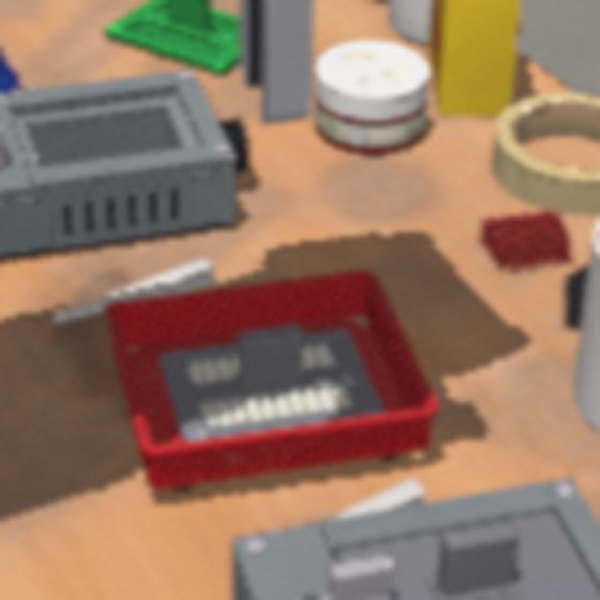

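The filter lies flat in the middle of the tray floor with its grip up, at about (270,380) in the crop. The cover is untouched and the gripper is clear, so I'll hand in.

```bash
python3 -c "from cell import manip; print(manip.sign_off())"
```

```text
the job is handed in; nothing more can be done
None
```

The job is handed in: the swing tab is turned aside and the filter lies flat, grip up, near the middle of the red tray's floor. The plain cover was left in place, and the sign-off returned no verdict.

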